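# Set the hole spacing on a bookbinder's punch: four clicks, then lock

### The job

On the bookbinder's punch, push the four-armed click-stop dial round clockwise (seen from above) with a fingertip, exactly four clicks on from where it now stands, and let it rest in that click. Then push the lock bolt's upright post towards the dial until the bolt is fully home. Be gentle with the dial, do not pinch it, do not pick anything up, and leave the other things on the table and on the punch where they stand.

Things in the scene. Friction and masses are not known exactly. Their poses are not given: they have to be found in the camera images.
- machine: the punch, fixed: grey base plate, x -110 to 110, y -180 to 220 mm, top 30 mm above the table. Origin on the table under the dial's axis, z up. Lock bolt on its -y side; punch head (130 mm high) at y = 140 to 190 mm. Low housings, 46 mm above the table, at x = 44 to 78 mm, y = 0, and at x = 0, y = -112 to -62 mm
- dial_axis (a point): on the dial's upright axis, 70 mm above the table, mid-height of its four level round arms (12 mm thick, 90 deg apart). Black hub 36 mm across, top at 86 mm. Three arms end in 18 mm balls 60 mm out, the fourth (pointer) in a steel point 76 mm out. Steel disc below, 68 mm across, top at 52 mm: a fingertip fits between two arms, 45 mm out, its end 56 to 60 mm above the table, to push an arm
- dial_pointer (a point): on the middle line of the pointer arm, 60 mm from the dial's axis, 70 mm above the table; the other arms stand 90, 180 and 270 degrees from it
- dial (a joint): dial angle, rad, growing clockwise from above. Click stops every 30 deg (0.524 rad) from 0 to 3.665, end stops just beyond. Starts at rest in the click at 0, 0.524 or 1.047. A spring pawl resists to half-way between clicks (about 0.1 N m, 2 to 3 N at 45 mm), then pulls the dial on into the next click. Bolt home: dial cannot turn
- bolt_post (a point): on the axis of the bolt's upright round steel post (16 mm diameter), 68 mm above the table; post top at 84 mm. On the machine's -y side, 124 mm from the dial's axis when fully out, 99 mm when home. Push it on its side away from the dial, where a fingertip may reach down to 56 mm above the table
- bolt (a joint): bolt travel, m: 0 fully out, 0.025 fully home; slides along the machine's +y, straight towards the dial's axis, about 1.5 N friction, stays where left. Starts at 0 to 0.004. Its nose goes in only while the dial rests in a click
- spool_a: thread spool, 34 mm across, 44 mm high, standing on the punch's base plate; bystander, to be left alone. Origin at the centre of its underside.
- spool_b: thread spool, 34 mm across, 44 mm high, standing on the table; bystander, to be left alone. Origin at the centre of its underside.
- weight: brass weight with a small knob, 40 mm across, 52 mm high, standing on the punch's base plate; bystander, to be left alone. Origin at the centre of its underside.
- jar: closed white paste jar, 60 mm across, 85 mm high; bystander, to be left alone. Origin at the centre of its underside.
- stamp: wooden stamp block 75 x 50 mm with a turned handle, 62 mm high in all; bystander, to be left alone. Origin at the centre of its underside.
- awl: awl lying on the table, wooden handle 24 mm thick, 130 mm long in all along its x axis; bystander, to be left alone. Origin at the middle of its underside.
- book: closed blue book lying flat, 150 x 114 mm, 26 mm thick; bystander, to be left alone. Origin at the centre of its underside.

How it is judged:
By the outcome, as a careful person would: the job done as asked, in the order asked, and still so for the second after the job is handed in, with the robot touching nothing.
It also fails if it takes over 59 s, if anything falls off the work surface, if the arm or the gripper's body presses on something with over 40 N, if the wrist force passes 120 N, or if a joint passes its speed limit or range.

### The arm

A 7-joint arm with a two-finger parallel gripper is mounted at the origin on the work surface. World frame = base frame: x ahead of the robot, y to its left, z up, the work surface at z = 0. Lengths are in m, angles in rad, forces in N, time in s.
With the tool pointing down it reaches from about 0.4 to 0.925 m from the base axis. Payload 5.6 kg.
Tool frame: the origin (TCP) lies on the centre line of the jaws, within the pads' length; the fingertips stand 11 mm ahead of it and the grasp point (between the pads) lies 8 mm behind it; z points along the fingers, y is the direction in which the jaws open and shut (so a half turn about z gives the same grasp; the last joint's range is limited). The gripper opens to 85 mm and grips with 20 to 120 N. Pads are 22 mm wide; open, the fingers measure 114 mm over their backs; the gripper's body (76 mm by 85 mm) begins 54 mm behind the grasp point. The pads swing forward as they close: fully open they stand 13 mm farther back than shut.
Start: joints at [1.157, 0.468, -0.012, 1.603, 0.006, 1.071, -0.056], TCP at [0.235, -0.606, 0.242] pointing down, gripper open.
Joint ranges: [-2.53, 2.53], [-0.31, 2.02], [-1.57, 1.55], [0.28, 2.44], [-1.29, 4.43], [0.15, 1.84], [-2.92, 2.92]. Speed limits (rad/s): [2.57, 2.57, 3.14, 3.14, 3.14, 3.14, 3.14].

### API

Orientations are given as a rotation vector (axis times angle).
In Python, from cell import manip, optics, ticket, spotter gives the robot as it stands.
- The arm moves only by the tool play_rows, never from a script. Its argument "commands" is a list that holds one entry, the list of rows, each a list of 5 numbers: the shift along the tool's x, y, z in units of 40 mm (1.0 is 40 mm), then the turn about the tool's z in units of 5 degrees (1.0 is 5 degrees), then the closure, from -1 (fully open) to 1 (shut), so that 0 is half open. A call has 1 to 8 rows; each row is the pose to reach, as a shift and turn from the pose measured when the call began, along the tool's axes at that moment; what a row does not reach only later rows make up. A row lasts 1/12 s, in which the tool goes at most 41.7 mm and 7.16 degrees, less where a joint would pass 70% of its speed; a pose out of reach is approached as far as the arm can. A call with a gripper value outside its range is refused whole. The fingers move at their own pace and stop on an object; "grip_force" is the grip in N (left out, the last holds). Time passes only in rows, so rows that repeat a pose let the fingers close. It gives the time, the measured TCP pose, the force and the opening at its end, in the units of the state.
- manip.get_state(): the state, without advancing time (a new reading comes with each control period).
- optics.grab_frame(name): name is "scene" or "top" or "wrist"; returns the picture (384x512x3 uint8, blue, green, red); there is no depth.
- optics.camera_info(name): a dict with "intrinsics" (3x3 intrinsics, pixels), "cam_to_world" (4x4, takes a point from camera to world coordinates). Camera axes: x right, y down, z forward; pixel columns grow to the right and rows downward; lengths in m; the calibration is good to about 2 mm. A picture is of the moment at which its call begins: read the wrist's pose just before it. camera_info takes no time and is no camera call; for the wrist camera it gives the pose at the moment of the call.
- ticket.job_done(): hands the job in, once; it reports no verdict.
Trained networks look in the newest picture that a camera, given by its name, has taken for a name from the list of things; names that differ only in an ending like _2 or _b are one class to them, and where a whole thing is asked for, a point or a joint stands for the part that bears it (a point fixed in the world has none). Each returns a list of dicts, best first, with "p" (0 to 1); they miss things now and then, are a little off and sometimes report something else, mostly with a low value. They report only what shows in the picture. A call takes as long as a camera call.
- spotter.masks_of(camera, target): "mask" (384x512 bool, what is visible of it) and "extent" ([left, top, right, bottom] in pixels, round what is visible of it).
The state is a dict: "time": time; "joint_positions": joint angles; "qd": joint speeds; "tau": joint torques, N m; "tcp_pos": TCP position; "eef_rot": TCP orientation; "ft_force": force on the tool from outside, world axes, zero at the start; "torque": the same for the moment, N m; "opening": opening from 0.0 (shut) to 1.0 (fully open).
Only numpy, scipy, OpenCV 4.12 (cv2) and the standard library are available. Lean on these libraries where they do the work, as an engineer would, in place of code of your own. Each camera call takes 0.05 s, during which the arm holds its last target. There are 200 camera calls.

## Working session

There is one attempt and no reset: what is moved stays moved. The work goes in short steps, Python scripts to look and compute and a tool call to move; the robot and the scene stay as the last step left them, time stands still between calls to the robot, and variables do not carry over. Pictures are saved under pics/ and viewed, about 8 in all and at most 12, crops included, and the job is handed in when it is done.

Besides the shell and the picture viewer there is one more tool, called after "Emit:" in YAML: its name, and indented under it one key for each argument. play_rows: Moves the arm, as the interface text tells. Its arguments: {"type":"object","properties":{"commands":{"type":"array","items":{"type":"array","items":{"type":"array","items":{"type":"number"}}}},"grip_force":{"type":"number"}},"required":["commands"]}

```bash
mkdir -p pics
cat > h.py <<'E'
import numpy as np, cv2
from cell import manip, optics, ticket, spotter
def proj(cam,P):
    i=optics.camera_info(cam);K=np.array(i["intrinsics"]);T=np.linalg.inv(np.array(i["cam_to_world"]))
    P=np.atleast_2d(P);c=P@T[:3,:3].T+T[:3,3];u=c@K.T;return u[:,:2]/u[:,2:]
def back(cam,uv,z):
    i=optics.camera_info(cam);K=np.array(i["intrinsics"]);T=np.array(i["cam_to_world"])
    d=T[:3,:3]@np.linalg.inv(K)@np.array([uv[0],uv[1],1.]);o=T[:3,3];return o+d*(z-o[2])/d[2]
E
python3 - <<'E'
from h import *
s=manip.get_state();print(s["time"],s["tcp_pos"],s["eef_rot"],s["ft_force"],s["opening"])
a=optics.grab_frame("top");cv2.imwrite("pics/top1.png",cv2.resize(a,(800,600),interpolation=cv2.INTER_CUBIC))
b=optics.grab_frame("scene");cv2.imwrite("pics/scene1.png",cv2.resize(b,(800,600),interpolation=cv2.INTER_CUBIC))
for c in("top","scene"):
    print(c,np.round(optics.camera_info(c)["cam_to_world"],3).tolist(),optics.camera_info(c)["intrinsics"])
    for n in("machine","dial","dial_pointer","bolt_post","bolt","spool_a","weight","jar","stamp","book","awl"):
        for m in spotter.masks_of(c,n)[:2]:
            ys,xs=np.nonzero(m["mask"]);print(c,n,round(m["p"],2),m["extent"],xs.mean().round(1),ys.mean().round(1),len(xs))
E
```

```text
0.0 [ 0.23527687 -0.6053325   0.24131875] [-3.08604944e+00 -5.78729845e-01  7.33498853e-04] [ 0.01300118 -1.15931783 -0.17033267] 1.0007292965475318
top [[-0.0, -0.998, 0.067, 0.5], [-1.0, 0.0, -0.002, 0.069], [0.002, -0.067, -0.998, 1.093], [0.0, 0.0, 0.0, 1.0]] [[438.52867861   0.         245.56246636]
 [  0.         438.52867861 194.33985927]
 [  0.           0.           1.        ]]
top machine 0.83 [193.2, 144.1, 365.7, 252.4] 277.9 196.6 14207
top dial 0.71 [266.5, 171.4, 317.6, 218.4] 289.7 194.4 993
top dial_pointer 0.61 [265.3, 171.0, 312.8, 217.9] 289.1 194.1 1001
top bolt_post 0.69 [312.8, 185.3, 342.2, 197.4] 329.1 190.2 225
top bolt 0.47 [312.5, 186.6, 344.1, 198.4] 328.9 190.1 214
top spool_a 0.67 [268.8, 255.9, 286.8, 272.3] 278.1 263.8 148
top spool_a 0.63 [337.4, 215.3, 352.3, 229.5] 344.7 222.7 249
top weight 0.73 [336.3, 215.0, 352.6, 229.5] 344.7 222.8 241
top jar 0.95 [386.5, 149.7, 426.1, 178.4] 407.1 162.3 735
top stamp 0.56 [228.9, 110.8, 253.0, 139.8] 239.8 126.0 602
top book 0.62 [120.8, 162.0, 170.9, 225.8] 142.1 195.7 2949
top book 0.28 [335.7, 212.7, 353
[... 521 characters left out ...]
7 883
scene dial_pointer 0.92 [186.5, 191.4, 252.0, 238.6] 220.8 217.3 898
scene bolt_post 0.79 [182.6, 237.2, 211.1, 259.5] 194.1 248.6 323
scene bolt 0.71 [186.9, 235.6, 213.5, 265.8] 193.6 249.4 267
scene spool_a 0.6 [177.6, 179.9, 187.0, 199.1] 183.1 190.4 229
scene spool_a 0.57 [211.5, 256.0, 225.7, 276.4] 217.8 266.2 330
scene weight 0.66 [131.5, 308.1, 172.1, 351.7] 149.4 328.7 1270
scene weight 0.58 [152.4, 227.3, 167.6, 251.4] 160.7 239.4 340
scene jar 0.71 [131.3, 311.6, 172.3, 354.9] 149.4 328.8 1322
scene stamp 0.57 [290.9, 220.0, 323.6, 250.5] 307.9 236.0 734
scene book 0.66 [273.6, 136.3, 339.1, 180.8] 306.2 157.2 1620
scene awl 0.55 [210.2, 299.3, 255.0, 351.0] 226.3 330.7 445
```

Run:
```python
from h import *
a=cv2.imread("pics/top1.png");
a=optics.grab_frame("top");c=a[130:280,180:380];cv2.imwrite("pics/topc.png",cv2.resize(c,(800,600),interpolation=cv2.INTER_CUBIC))
b=optics.grab_frame("scene");c=b[140:320,110:350];cv2.imwrite("pics/scenec.png",cv2.resize(c,(800,600),interpolation=cv2.INTER_CUBIC))
```

```text
(no output)
```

View pics/topc.png

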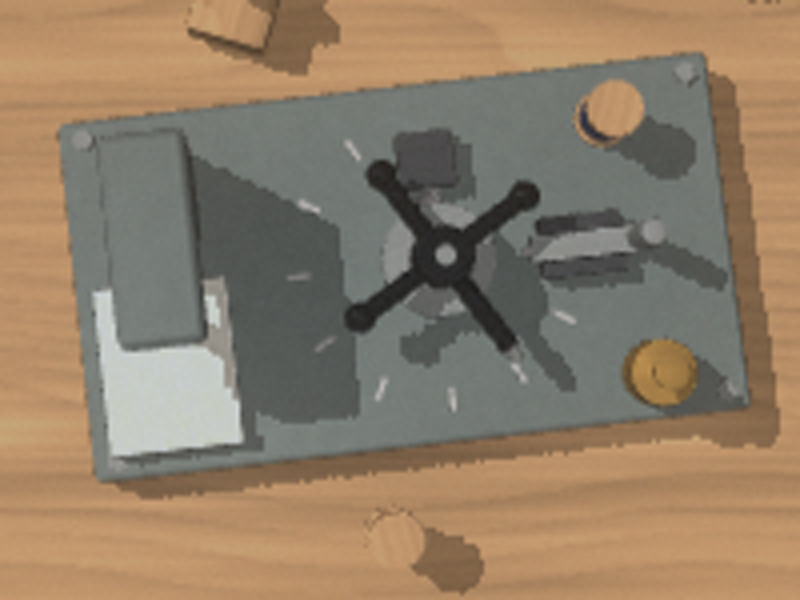

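View pics/scenec.png

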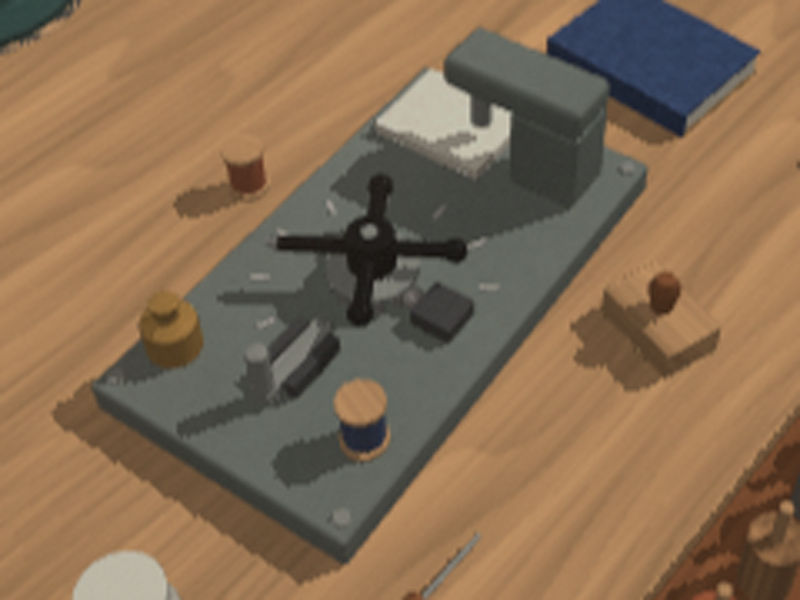

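Run:
```python
from h import *
from scipy.optimize import least_squares
t=lambda p:np.array([180+p[0]/4-.375,130+p[1]/4-.375])
s=lambda p:np.array([110+p[0]/3.3333-.35,140+p[1]/3.3333-.35])
# machine-frame points, observed
def R(a):return np.array([[np.cos(a),-np.sin(a),0],[np.sin(a),np.cos(a),0],[0,0,1]])
corn={"top":{(110,220,30):(60,125),(110,-180,30):(703,55),(-110,-180,30):(748,402),(-110,220,30):(100,480),(0,0,86):(445,254)},
"scene":{(0,0,86):(369,232),(-110,-180,30):(97,385),(110,-180,30):(346,548),(110,220,30):(645,172)}}
balls={"top":{90:(360,317),180:(381,174),270:(525,194)},"scene":{90:(380,186),180:(457,250),270:(360,314)}}
f={"top":t,"scene":s}
def res(v,full=False,cams=("top","scene")):
    r=[]
    for c in cams:
        for P,o in corn[c].items(): r.append(proj(c,R(v[2])@np.array(P)/1e3+[v[0],v[1],0])[0]-f[c](o))
        for k,o in balls[c].items():
            a=v[3]-np.deg2rad(k); r.append(proj(c,[v[0]+.06*np.cos(a),v[1]+.06*np.sin(a),.07])[0]-f[c](o))
    return np.ravel(r)
for cams in(("top",),("scene",),("top","scene")):
    q=least_squares(res,[.5,-.03,-.1,-2.5],kwargs=dict(cams=cams),loss="soft_l1");v=q.x
    print(cams,v[:2].round(4),np.rad2deg(v[2:]).round(1),res(v,cams=cams).round(1))
for c,p in(("top",(653,232)),("scene",(259,352))):
    P=back(c,f[c](p),.084);d=R(v[2]).T@(P-[v[0],v[1],0]);print("post",P.round(4),d.round(4))
for n,p,z in(("spool_a",(612,108),.074),("weight",(660,370),.07)):
    P=back("top",t(p),z);print(n,P.round(3),(R(v[2]).T@(P-[v[0],v[1],0])).round(3))
for p in((565,318),(520,370),(453,400),(381,388),(325,343),(298,277),(309,206),(352,150)):
    P=back("top",t(p),.03);d=P-[v[0],v[1],0];print("tick",np.rad2deg(np.arctan2(d[1],d[0])).round(1),end=" ")
s0=manip.get_state();print(s0["time"])
```

```text
('top',) [ 0.5704 -0.0377] [   6.6 -143.3] [-1.  -0.5  0.6 -1.7  1.4  1.  -1.1  0.8  0.1 -0.1  0.1 -0.1 -0.  -0.1
 -0.2  0.1]
('scene',) [ 0.5716 -0.0388] [   6.9 -143.3] [ 0.3  0.  -2.6  0.4 -0.2 -0.1  1.5 -3.   0.2 -0.  -0.4  0.2  0.3 -0. ]
('top', 'scene') [ 0.571  -0.0382] [   6.8 -143.3] [-0.9 -0.4  0.6 -2.2  1.7  0.5 -0.7  0.9  0.4 -0.3  0.4 -0.3  0.2 -0.3
  0.  -0.1  0.2 -0.3 -2.6  0.  -0.3 -0.5  1.5 -3.2  0.2 -0.3 -0.4 -0.1
  0.3 -0.3]
post [ 0.583  -0.1578  0.084 ] [-0.0022 -0.1202  0.084 ]
post [ 0.5866 -0.1592  0.084 ] [ 0.0012 -0.122   0.084 ]
spool_a [ 0.657 -0.137  0.074] [ 0.073 -0.108  0.074]
weight [ 0.504 -0.164  0.07 ] [-0.082 -0.117  0.07 ]
tick -114.8 tick -143.4 tick -173.8 tick 156.4 tick 126.8 tick 97.4 tick 67.3 tick 37.5 1.3
```

```bash
cat >> h.py <<'E'
from scipy.spatial.transform import Rotation as Ro
C=np.array([.571,-.0382])
def st():
    s=manip.get_state();M=Ro.from_rotvec(s["eef_rot"]).as_matrix()
    print("t",round(s["time"],2),"tcp",np.round(s["tcp_pos"],4),"yaw",np.rad2deg(np.arctan2(M[1,0],M[0,0])).round(1),"zaxis",M[:,2].round(3),"F",np.round(s["ft_force"],1),"op",round(s["opening"],2),"q",np.round(s["joint_positions"],2))
    return s,M
def goto(x,y,z,yaw):
    s,M=st();d=M.T@(np.array([x,y,z])-s["tcp_pos"])/.04
    y0=np.rad2deg(np.arctan2(M[1,0],M[0,0]));w=(y0-yaw+180)%360-180
    print("row",d.round(3),round(w/5,3))
def pol(r,a):a=np.deg2rad(a);return C+r*np.array([np.cos(a),np.sin(a)])
E
python3 -c "
from h import *
goto(*pol(.042,81.7),.24,81.7)"
```

```text
t 1.3 tcp [ 0.2355 -0.6058  0.2423] yaw 21.2 zaxis [ 0. -0. -1.] F [ 0.  -0.1  0. ] op 1.0 q [ 1.16  0.47 -0.01  1.6   0.01  1.07 -0.06]
row [ 13.476 -11.102   0.056] -12.091
```

Emit:
play_rows:
  commands:
    - [[0.8, -0.65, 0.05, -0.75, 1], [1.6, -1.3, 0.05, -1.5, 1], [2.4, -2.0, 0.05, -2.3, 1], [3.2, -2.6, 0.05, -3, 1], [4, -3.3, 0.05, -3.75, 1], [4.8, -3.95, 0.05, -4.5, 1], [5.6, -4.6, 0.05, -5.3, 1], [6.4, -5.3, 0.05, -6, 1]]
  grip_force: 30

```text
time: 1.97
tcp_pos: [0.3977, -0.3145, 0.2407]
eef_rot: [2.83, 1.363, 0.001]
ft_force: [-0.1, -0.1, 0.6]
opening: 0.0
```

```bash
python3 -c "
from h import *
goto(*pol(.042,81.7),.2,81.7)"
```

```text
t 1.97 tcp [ 0.3977 -0.3145  0.2407] yaw 51.4 zaxis [ 0.001 -0.001 -1.   ] F [-0.1 -0.1  0.6] op 0.0 q [ 0.83  0.25 -0.26  1.94  0.08  0.97 -0.14]
row [ 9.009 -1.452  1.014] -6.055
```

Emit:
play_rows:
  commands:
    - [[1, -0.16, 0, -0.7, 1], [2, -0.32, 0, -1.4, 1], [3, -0.48, 0, -2, 1], [4, -0.64, 0, -2.7, 1], [5, -0.8, 0, -3.4, 1], [6, -0.97, 0, -4.0, 1], [7, -1.13, 0, -4.7, 1], [8, -1.29, 0, -5.4, 1]]

```text
time: 2.63
tcp_pos: [0.5576, -0.0305, 0.2409]
eef_rot: [2.43, 1.988, 0.0]
ft_force: [1.3, -0.4, 1.0]
opening: -0.004
```

```bash
python3 -c "
from h import *
goto(*pol(.042,81.7),.16,81.7)"
```

```text
t 2.63 tcp [ 0.5576 -0.0305  0.2409] yaw 78.6 zaxis [ 0.001 -0.001 -1.   ] F [ 1.3 -0.4  1. ] op -0.0 q [ 0.38  0.36 -0.48  1.81  0.2   1.02 -0.38]
row [0.929 0.305 2.022] -0.624
```

Emit:
play_rows:
  commands:
    - [[0.5, 0.15, 0, -0.3, 1], [0.93, 0.3, 0.6, -0.62, 1], [0.93, 0.3, 1.3, -0.62, 1], [0.93, 0.3, 2, -0.62, 1], [0.93, 0.3, 2, -0.62, 1], [0.93, 0.3, 2, -0.62, 1]]

```text
time: 3.13
tcp_pos: [0.5761, 0.0034, 0.16]
eef_rot: [-2.377, -2.054, 0.003]
ft_force: [0.3, 1.7, 0.2]
opening: 0.001
```

```bash
python3 -c "
from h import *
goto(*pol(.042,81.7),.12,81.7)
a=optics.grab_frame('wrist');
for p in [(*C,.086),(*pol(.06,126.7),.07),(*pol(.06,36.7),.07),(*pol(.06,-53.3),.07),(*pol(.042,81.7),.149)]:
    u=proj('wrist',p)[0];print(u.round(0));cv2.circle(a,(int(u[0]),int(u[1])),3,(0,0,255),1)
cv2.imwrite('pics/w1.png',a)
b=optics.grab_frame('scene');c=b[120:300,110:350];cv2.imwrite('pics/s2.png',cv2.resize(c,(800,600),interpolation=cv2.INTER_CUBIC))
"
```

```text
t 3.13 tcp [0.5761 0.0034 0.16  ] yaw 81.7 zaxis [-0.002 -0.001 -1.   ] F [0.3 1.7 0.2] op 0.0 q [ 0.3   0.5  -0.47  1.83  0.28  0.88 -0.45]
row [0.004 0.025 1.001] -0.004
[253. 270.]
[190. 203.]
[315. 202.]
[310. 309.]
[253. 258.]
```

View pics/w1.png

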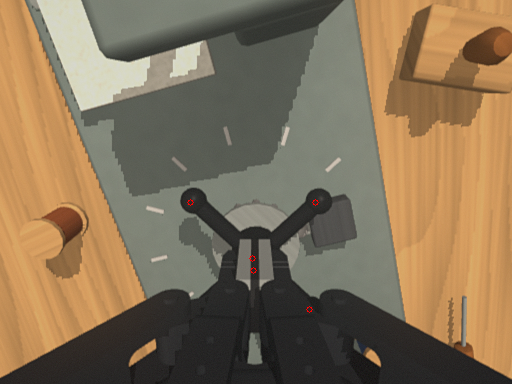

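View pics/s2.png

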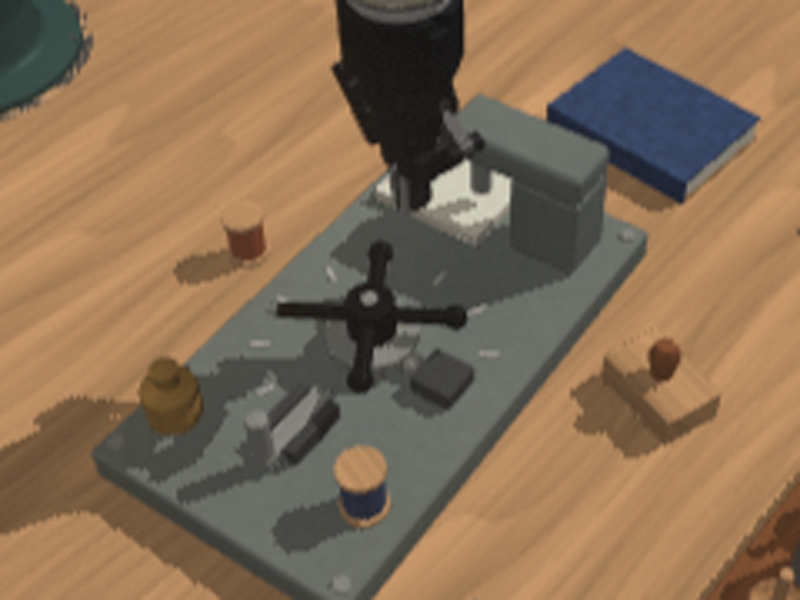

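Emit:
play_rows:
  commands:
    - [[0, 0.02, 0.5, 0, 1], [0, 0.02, 1, 0, 1], [0, 0.02, 1.5, 0, 1], [0, 0.02, 1.9, 0, 1], [0, 0.02, 2.2, 0, 1], [0, 0.02, 2.27, 0, 1], [0, 0.02, 2.27, 0, 1]]

```text
time: 3.82
tcp_pos: [0.5795, 0.0031, 0.0723]
eef_rot: [2.375, 2.051, 0.004]
ft_force: [-0.3, 1.1, -0.5]
opening: 0.002
```

```bash
cat >> h.py <<'E'
def arc(a0,a1,n,r=.042,z=.069):
    s,M=st();y0=np.rad2deg(np.arctan2(M[1,0],M[0,0]))
    for a in np.linspace(a0,a1,n+1)[1:]:
        d=M.T@(np.array([*pol(r,a),z])-s["tcp_pos"])/.04;print(a.round(1),d.round(2),round(((y0-a+180)%360-180)/5,2))
def angle():
    "dial angle from scene/top: fit blob of dark dial"
    pass
E
python3 -c "
from h import *
arc(81.7,49.7,8)"
```

```text
t 3.82 tcp [0.5795 0.0031 0.0723] yaw 81.6 zaxis [ 0.004 -0.001 -1.   ] F [-0.3  1.1 -0.5] op 0.0 q [ 0.25  0.62 -0.41  1.87  0.36  0.72 -0.51]
77.7 [-0.    0.01  0.08] 0.79
73.7 [-0.01  0.08  0.08] 1.59
69.7 [-0.02  0.16  0.08] 2.39
65.7 [-0.04  0.23  0.08] 3.19
61.7 [-0.06  0.3   0.08] 3.99
57.7 [-0.09  0.36  0.08] 4.79
53.7 [-0.12  0.43  0.08] 5.59
49.7 [-0.16  0.49  0.08] 6.39
```

Emit:
play_rows:
  commands:
    - [[0, 0.01, 0.08, 0.8, 1], [-0.01, 0.08, 0.08, 1.6, 1], [-0.02, 0.16, 0.08, 2.4, 1], [-0.04, 0.23, 0.08, 3.2, 1], [-0.06, 0.3, 0.08, 4, 1], [-0.09, 0.36, 0.08, 4.8, 1], [-0.12, 0.43, 0.08, 5.6, 1], [-0.16, 0.49, 0.08, 6.4, 1]]

```text
time: 4.48
tcp_pos: [0.599, -0.0055, 0.0709]
eef_rot: [2.851, 1.313, 0.009]
ft_force: [-0.1, 0.2, -0.3]
opening: 0.003
```

```bash
python3 -c "
from h import *
arc(51,39,4)
a=optics.grab_frame('wrist');b=optics.grab_frame('scene')
c=cv2.resize(b[150:270,150:310],(512,384),interpolation=cv2.INTER_CUBIC);v=np.vstack([a[100:384],c]);cv2.imwrite('pics/m1.png',v[:600])
"
```

```text
t 4.48 tcp [ 0.599  -0.0055  0.0709] yaw 49.5 zaxis [ 0.007 -0.    -1.   ] F [-0.1  0.2 -0.3] op 0.0 q [ 0.16  0.62 -0.27  1.83  0.24  0.71 -0.95]
48.0 [-0.03  0.03  0.05] 0.29
45.0 [-0.03  0.08  0.05] 0.89
42.0 [-0.04  0.14  0.05] 1.49
39.0 [-0.04  0.19  0.05] 2.09
```

View pics/m1.png

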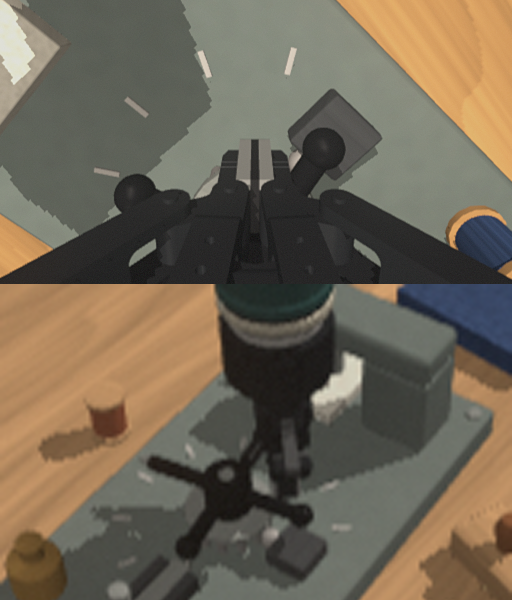

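```bash
cat >> h.py <<'E'
def bang(cam,p):
    d=back(cam,p,.07)[:2]-C;print("ball r",np.hypot(*d).round(4),"ang",np.rad2deg(np.arctan2(d[1],d[0])).round(1))
E
python3 -c "
from h import *
bang('wrist',(322,250));bang('wrist',(135,294))
f=lambda x,y:(150+x/3.2-.35,150+(y-284)/3.2-.35)
bang('scene',f(299,515));bang('scene',f(189,546))
"
```

```text
ball r 0.0605 ang 20.2
ball r 0.06 ang 107.3
ball r 0.0585 ang 13.9
ball r 0.0595 ang -74.6
```

```bash
python3 -c "
from h import *
arc(50,18,8)"
```

```text
t 4.58 tcp [ 0.5995 -0.0062  0.071 ] yaw 49.6 zaxis [ 0.008 -0.001 -1.   ] F [ 0.2 -0.2  0.7] op -0.0 q [ 0.16  0.62 -0.27  1.83  0.24  0.71 -0.95]
46.0 [-0.02  0.04  0.05] 0.72
42.0 [-0.03  0.11  0.05] 1.52
38.0 [-0.04  0.19  0.05] 2.32
34.0 [-0.06  0.26  0.05] 3.12
30.0 [-0.08  0.33  0.05] 3.92
26.0 [-0.11  0.4   0.05] 4.72
22.0 [-0.14  0.46  0.05] 5.52
18.0 [-0.18  0.53  0.05] 6.32
```

Emit:
play_rows:
  commands:
    - [[-0.02, 0.04, 0.05, 0.7, 1], [-0.03, 0.11, 0.05, 1.5, 1], [-0.04, 0.19, 0.05, 2.3, 1], [-0.06, 0.26, 0.05, 3.1, 1], [-0.08, 0.33, 0.05, 3.9, 1], [-0.11, 0.4, 0.05, 4.7, 1], [-0.14, 0.46, 0.05, 5.5, 1], [-0.18, 0.53, 0.05, 6.3, 1]]

```text
time: 5.25
tcp_pos: [0.6117, -0.0246, 0.0703]
eef_rot: [3.101, 0.493, 0.015]
ft_force: [0.2, -0.3, -0.0]
opening: -0.0
```

```bash
python3 -c "
from h import *
arc(18,-14,8)"
```

```text
t 5.25 tcp [ 0.6117 -0.0246  0.0703] yaw 18.1 zaxis [ 0.01 -0.   -1.  ] F [ 0.2 -0.3 -0. ] op -0.0 q [ 0.08  0.62 -0.13  1.81  0.12  0.71 -1.37]
14.0 [-0.03  0.08  0.03] 0.82
10.0 [-0.03  0.15  0.03] 1.62
6.0 [-0.05  0.23  0.03] 2.42
2.0 [-0.06  0.3   0.03] 3.22
-2.0 [-0.09  0.37  0.03] 4.02
-6.0 [-0.11  0.44  0.03] 4.82
-10.0 [-0.15  0.5   0.03] 5.62
-14.0 [-0.18  0.56  0.03] 6.42
```

Emit:
play_rows:
  commands:
    - [[-0.03, 0.08, 0.03, 0.8, 1], [-0.03, 0.15, 0.03, 1.6, 1], [-0.05, 0.23, 0.03, 2.4, 1], [-0.06, 0.3, 0.03, 3.2, 1], [-0.09, 0.37, 0.03, 4, 1], [-0.11, 0.44, 0.03, 4.8, 1], [-0.15, 0.5, 0.03, 5.6, 1], [-0.18, 0.56, 0.03, 6.4, 1]]

```text
time: 5.92
tcp_pos: [0.6127, -0.0476, 0.0704]
eef_rot: [-3.116, 0.381, -0.018]
ft_force: [-0.1, 0.0, 0.2]
opening: 0.0
```

```bash
python3 -c "
from h import *
arc(-14,-34,8)
a=optics.grab_frame('wrist');b=optics.grab_frame('top')
c=cv2.resize(b[150:240,230:350],(512,384),interpolation=cv2.INTER_CUBIC);v=np.vstack([a[100:316],c]);cv2.imwrite('pics/m2.png',v)
"
```

```text
t 5.92 tcp [ 0.6127 -0.0476  0.0704] yaw -14.0 zaxis [ 0.012  0.001 -1.   ] F [-0.1  0.   0.2] op 0.0 q [ 0.02  0.62  0.01  1.81 -0.01  0.7  -1.78]
-16.5 [-0.02  0.07  0.04] 0.51
-19.0 [-0.02  0.12  0.04] 1.01
-21.5 [-0.03  0.16  0.03] 1.51
-24.0 [-0.04  0.21  0.03] 2.01
-26.5 [-0.04  0.25  0.03] 2.51
-29.0 [-0.06  0.3   0.03] 3.01
-31.5 [-0.07  0.34  0.03] 3.51
-34.0 [-0.08  0.38  0.03] 4.01
```

View pics/m2.png

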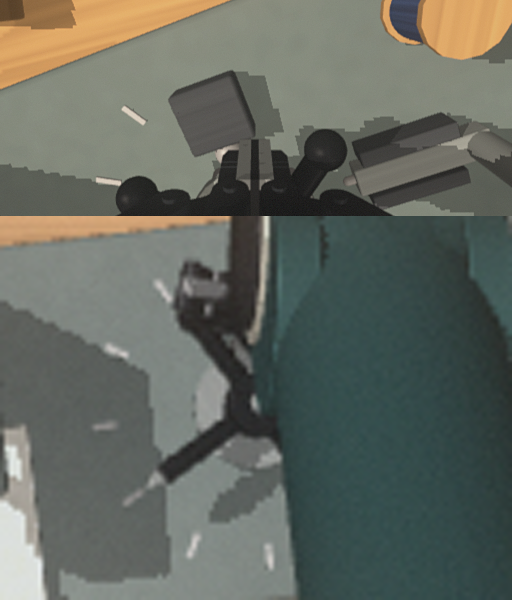

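Emit:
play_rows:
  commands:
    - [[-0.02, 0.07, 0.04, 0.5, 1], [-0.02, 0.12, 0.04, 1, 1], [-0.03, 0.16, 0.03, 1.5, 1], [-0.04, 0.21, 0.03, 2, 1], [-0.04, 0.25, 0.03, 2.5, 1], [-0.06, 0.3, 0.03, 3, 1], [-0.07, 0.34, 0.03, 3.5, 1], [-0.08, 0.38, 0.03, 4, 1]]

```text
time: 6.68
tcp_pos: [0.607, -0.0611, 0.07]
eef_rot: [-3.002, 0.909, -0.021]
ft_force: [1.7, 1.3, -0.1]
opening: -0.0
```

```bash
python3 -c "
from h import *
arc(-34,-47,7)"
```

```text
t 6.68 tcp [ 0.607  -0.0611  0.07  ] yaw -33.7 zaxis [ 0.014  0.001 -1.   ] F [ 1.7  1.3 -0.1] op -0.0 q [-0.03  0.61  0.1   1.83 -0.09  0.69 -2.04]
-35.9 [-0.02  0.06  0.02] 0.43
-37.7 [-0.02  0.1   0.02] 0.8
-39.6 [-0.02  0.13  0.02] 1.17
-41.4 [-0.03  0.17  0.02] 1.54
-43.3 [-0.03  0.2   0.02] 1.92
-45.1 [-0.04  0.23  0.02] 2.29
-47.0 [-0.05  0.27  0.02] 2.66
```

Force about 2 N: the arm is climbing the last ridge, as expected.

Emit:
play_rows:
  commands:
    - [[-0.02, 0.06, 0.02, 0.4, 1], [-0.02, 0.1, 0.02, 0.8, 1], [-0.02, 0.13, 0.02, 1.2, 1], [-0.03, 0.17, 0.02, 1.5, 1], [-0.03, 0.2, 0.02, 1.9, 1], [-0.04, 0.23, 0.02, 2.3, 1], [-0.05, 0.27, 0.02, 2.6, 1], [-0.05, 0.27, 0.02, 2.6, 1]]

```text
time: 7.35
tcp_pos: [0.599, -0.0692, 0.0691]
eef_rot: [-2.878, 1.243, -0.019]
ft_force: [0.1, -0.8, -0.0]
opening: 0.0
```

```bash
python3 -c "
from h import *
arc(-47,-38,1)
a=optics.grab_frame('wrist');b=optics.grab_frame('top')
c=cv2.resize(b[150:240,230:350],(512,384),interpolation=cv2.INTER_CUBIC);v=np.vstack([a[100:316],c]);cv2.imwrite('pics/m3.png',v)
"
```

```text
t 7.35 tcp [ 0.599  -0.0692  0.0691] yaw -46.7 zaxis [ 0.014  0.001 -1.   ] F [ 0.1 -0.8 -0. ] op 0.0 q [-0.06  0.61  0.16  1.85 -0.14  0.68 -2.2 ]
-38.0 [-0.01 -0.18  0.01] -1.74
```

View pics/m3.png

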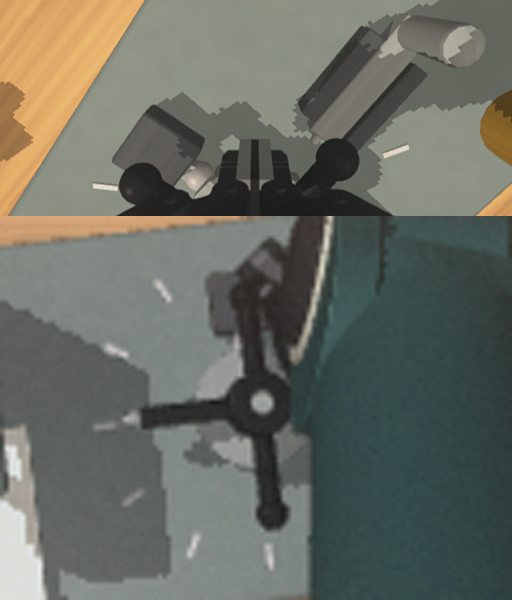

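Emit:
play_rows:
  commands:
    - [[0, -0.09, 0.01, -0.9, 1], [0, -0.18, 0, -1.7, 1], [0, -0.18, -0.4, -1.7, 1], [0, -0.18, -1.2, -1.7, 1], [0, -0.18, -2, -1.7, 1], [0, -0.18, -2.6, -1.7, 1], [0, -0.18, -2.6, -1.7, 1]]

```text
time: 8.03
tcp_pos: [0.6063, -0.0644, 0.1789]
eef_rot: [-2.962, 1.022, -0.035]
ft_force: [1.1, -0.2, 0.6]
opening: -0.002
```

```bash
cat >> h.py <<'E'
def mach(x,y):
    a=np.deg2rad(6.8);return C+np.array([x*np.cos(a)-y*np.sin(a),x*np.sin(a)+y*np.cos(a)])
E
python3 -c "
from h import *
f=lambda x,y:(230+x/4.267-.4,150+(y-216)/4.267-.4)
bang('top',f(122,420));bang('top',f(271,514))
goto(*mach(0,-.158),.17,96.8)"
```

```text
ball r 0.0762 ang 97.3
ball r 0.0614 ang -174.7
t 8.03 tcp [ 0.6063 -0.0644  0.1789] yaw -38.1 zaxis [ 0.024  0.001 -1.   ] F [ 1.1 -0.2  0.6] op -0.0 q [-0.06  0.46  0.14  1.79 -0.08  0.88 -2.11]
row [1.684 2.83  0.211] -26.979
```

Emit:
play_rows:
  commands:
    - [[0.3, 0.5, 0, -1.3, 1], [0.6, 1, 0, -2.6, 1], [0.9, 1.5, 0, -3.9, 1], [1.2, 2, 0, -5.2, 1], [1.5, 2.5, 0, -6.5, 1], [1.68, 2.83, 0, -7.8, 1], [1.68, 2.83, 0, -9.1, 1], [1.68, 2.83, 0, -10.4, 1]]

```text
time: 8.7
tcp_pos: [0.5886, -0.1968, 0.1778]
eef_rot: [3.115, 0.386, 0.036]
ft_force: [0.1, 0.1, 0.8]
opening: -0.002
```

Emit:
play_rows:
  commands:
    - [[0, 0, 0, -1.3, 1], [0, 0, 0, -2.6, 1], [0, 0, 0, -3.9, 1], [0, 0, 0, -5.2, 1], [0, 0, 0, -6.5, 1], [0, 0, 0, -7.8, 1], [0, 0, 0, -9.1, 1], [0, 0, 0, -10.4, 1]]

```text
time: 9.37
tcp_pos: [0.5883, -0.1967, 0.1771]
eef_rot: [2.618, 1.716, 0.03]
ft_force: [0.6, 0.1, -0.4]
opening: 0.0
```

```bash
python3 -c "
from h import *
goto(*mach(0,-.158),.16,96.8)"
```

```text
t 9.37 tcp [ 0.5883 -0.1967  0.1771] yaw 66.5 zaxis [ 0.022  0.001 -1.   ] F [ 0.6  0.1 -0.4] op 0.0 q [ 0.46  0.5  -0.25  1.74  0.14  0.9  -0.26]
row [0.046 0.008 0.429] -6.06
```

Emit:
play_rows:
  commands:
    - [[0.05, 0, 0, -1.3, 1], [0.05, 0, 0, -2.6, 1], [0.05, 0, 0, -3.9, 1], [0.05, 0, 0, -5.2, 1], [0.05, 0, 0.2, -6.06, 1], [0.05, 0, 0.4, -6.06, 1], [0.05, 0, 0.4, -6.06, 1]]

```text
time: 9.95
tcp_pos: [0.588, -0.1946, 0.1588]
eef_rot: [2.08, 2.338, 0.022]
ft_force: [0.3, -0.3, -0.2]
opening: 0.001
```

```bash
python3 -c "
from h import *
goto(*mach(0,-.158),.069,96.8)
a=optics.grab_frame('wrist');b=optics.grab_frame('scene')
for p in [(*mach(0,-.121),.084),(*mach(0,-.158),.147)]:
    u=proj('wrist',p)[0];cv2.circle(a,(int(u[0]),int(u[1])),3,(0,0,255),1)
c=cv2.resize(b[170:290,130:290],(512,384),interpolation=cv2.INTER_CUBIC);v=np.vstack([a[168:384],c]);cv2.imwrite('pics/m4.png',v)
"
```

```text
t 9.95 tcp [ 0.588  -0.1946  0.1588] yaw 96.7 zaxis [ 0.019  0.002 -1.   ] F [ 0.3 -0.3 -0.2] op 0.0 q [ 0.54  0.54 -0.36  1.74  0.23  0.89  0.2 ]
row [-1.600e-02 -2.000e-03  2.246e+00] -0.024
```

View pics/m4.png

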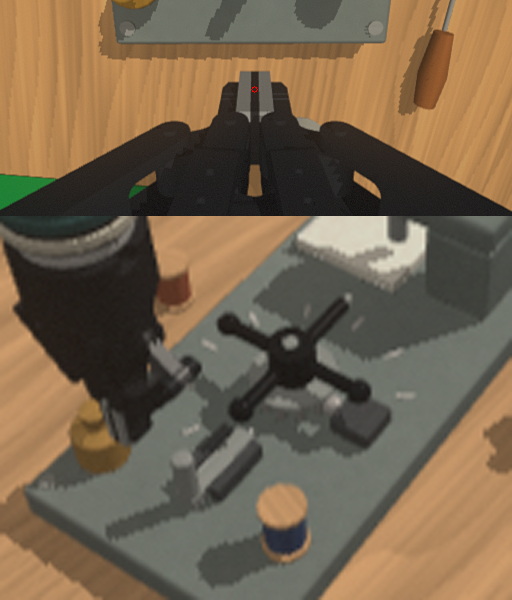

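Emit:
play_rows:
  commands:
    - [[-0.02, 0, 0.5, 0, 1], [-0.02, 0, 1, 0, 1], [-0.02, 0, 1.5, 0, 1], [-0.02, 0, 1.9, 0, 1], [-0.02, 0, 2.15, 0, 1], [-0.02, 0, 2.24, 0, 1], [-0.02, 0, 2.24, 0, 1]]

```text
time: 10.63
tcp_pos: [0.5907, -0.1952, 0.0703]
eef_rot: [2.079, 2.337, 0.022]
ft_force: [-0.7, 0.4, -0.1]
opening: 0.001
```

```bash
python3 -c "
from h import *
goto(*mach(0,-.137),.069,96.8);goto(*mach(0,-.12),.069,96.8)"
```

```text
t 10.63 tcp [ 0.5907 -0.1952  0.0703] yaw 96.7 zaxis [ 0.02   0.002 -1.   ] F [-0.7  0.4 -0.1] op 0.0 q [ 0.51  0.66 -0.32  1.78  0.28  0.73  0.16]
row [ 0.53  -0.027  0.031] -0.022
t 10.63 tcp [ 0.5907 -0.1952  0.0703] yaw 96.7 zaxis [ 0.02   0.002 -1.   ] F [-0.7  0.4 -0.1] op 0.0 q [ 0.51  0.66 -0.32  1.78  0.28  0.73  0.16]
row [ 0.955 -0.028  0.03 ] -0.022
```

Emit:
play_rows:
  commands:
    - [[0.12, -0.03, 0.03, 0, 1], [0.24, -0.03, 0.03, 0, 1], [0.36, -0.03, 0.03, 0, 1], [0.48, -0.03, 0.03, 0, 1], [0.6, -0.03, 0.03, 0, 1], [0.7, -0.03, 0.03, 0, 1], [0.8, -0.03, 0.03, 0, 1], [0.86, -0.03, 0.03, 0, 1]]

```text
time: 11.3
tcp_pos: [0.5858, -0.1607, 0.0693]
eef_rot: [2.078, 2.337, 0.023]
ft_force: [1.2, -1.7, 1.4]
opening: -0.0
```

```bash
python3 -c "
from h import *
goto(*mach(0,-.118),.069,96.8)"
```

```text
t 11.3 tcp [ 0.5858 -0.1607  0.0693] yaw 96.7 zaxis [ 0.02   0.001 -1.   ] F [ 1.2 -1.7  1.4] op -0.0 q [ 0.46  0.64 -0.32  1.82  0.28  0.71  0.1 ]
row [ 0.134 -0.005  0.008] -0.018
```

Emit:
play_rows:
  commands:
    - [[0.05, 0, 0, 0, 1], [0.1, 0, 0, 0, 1], [0.15, 0, 0, 0, 1], [0.18, 0, 0, 0, 1], [0.18, 0, 0, 0, 1]]

```text
time: 11.72
tcp_pos: [0.5851, -0.1543, 0.0693]
eef_rot: [2.078, 2.336, 0.022]
ft_force: [1.4, -2.8, -0.8]
opening: -0.0
```

Emit:
play_rows:
  commands:
    - [[0.03, 0, 0, 0, 1], [0.06, 0, 0, 0, 1], [0.09, 0, 0, 0, 1], [0.09, 0, 0, 0, 1]]

```text
time: 12.05
tcp_pos: [0.585, -0.1541, 0.0695]
eef_rot: [2.078, 2.331, 0.019]
ft_force: [2.4, -9.1, -1.3]
opening: 0.007
```

Emit:
play_rows:
  commands:
    - [[-0.2, 0, 0, 0, 1], [-0.5, 0, 0, 0, 1], [-0.8, 0, 0, 0, 1], [-0.8, 0, -0.8, 0, 1], [-0.8, 0, -1.6, 0, 1], [-0.8, 0, -2.4, 0, 1], [-1.6, 0, -3.2, 0, 1], [-2.4, 0, -3.6, 0, 1]]

```text
time: 12.72
tcp_pos: [0.5945, -0.2468, 0.2179]
eef_rot: [2.07, 2.335, 0.025]
ft_force: [1.8, -0.5, 0.4]
opening: 0.001
```

Emit:
play_rows:
  commands:
    - [[-1, 0, 0, 0, 1], [-2, 0, 0, 0, 1], [-3, 0, 0, 0, 1], [-4, 0, 0, 0, 1], [-4, 0, 0, 0, 1], [-4, 0, 0, 0, 1]]

```text
time: 13.22
tcp_pos: [0.6118, -0.4098, 0.2172]
eef_rot: [2.078, 2.33, 0.023]
ft_force: [0.7, 0.7, -0.8]
opening: 0.003
```

```bash
python3 -c "
from h import *
st()
a=optics.grab_frame('top');b=optics.grab_frame('scene')
v=np.vstack([cv2.resize(a[140:250,200:360],(436,300),interpolation=cv2.INTER_CUBIC),cv2.resize(b[150:300,120:338],(436,300),interpolation=cv2.INTER_CUBIC)])
cv2.imwrite('pics/m5.png',v)
"
```

```text
t 13.22 tcp [ 0.6118 -0.4098  0.2172] yaw 96.6 zaxis [ 0.024 -0.002 -1.   ] F [ 0.7  0.7 -0.8] op 0.0 q [ 0.75  0.65 -0.32  1.38  0.2   1.11  0.52]
```

View pics/m5.png

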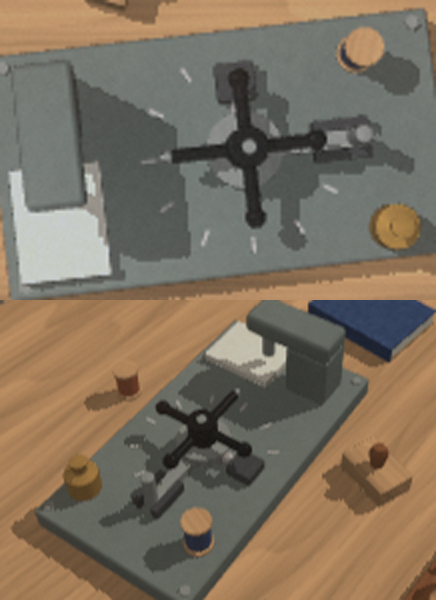

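```bash
python3 -c "
from h import *
k=2.725;f=lambda x,y:(200+x/k-.3,140+y/k-.3)
for p in [(160,160),(317,139),(257,216),(239,76)]: bang('top',f(*p))
P=back('top',f(363,133),.084)[:2]-C;print('post',P.round(4),np.hypot(*P).round(4))
for n,p,z in(('spool',(364,48),.074),('weight',(399,224),.07)): print(n,back('top',f(*p),z).round(3))
"
```

```text
ball r 0.076 ang 99.2
ball r 0.0601 ang -84.3
ball r 0.0606 ang -172.6
ball r 0.0608 ang 6.5
post [ 0.01   -0.0966] 0.0971
spool [ 0.655 -0.139  0.074]
weight [ 0.504 -0.167  0.07 ]
```

```bash
python3 -c "
from h import *
print(ticket.job_done())"
```

```text
the job is handed in; nothing more can be done
None
```

I turned the dial four clicks clockwise, pushed the bolt home and handed the job in, with the clock at about 13 s of the 59 s allowed.

- **Dial:** I pushed one ball arm with the shut fingertips. The pointer went from the second tick mark (click 0.524) to the sixth (2.618). In the last picture the four arms read 99.2, 6.5, -84.3 and -172.6°. The expected angles are 96.7, 6.7, -83.3 and -173.3°, so they agree to within 1° except the pointer tip, which is 2.5° off. An earlier reading of that tip gave 97.3°. The force I read while pushing was about 2 N.
- **Bolt:** I pushed the post until it stopped moving, and the force rose from about 3 N to 9 N. The post then measured 97 mm from the dial's axis, against 99 mm nominal when home and about 121 mm before the push. The 2 mm difference is within the calibration.
- **Other things:** The spool and the weight on the punch measured within 3 mm of where they stood. I checked the rest by eye only, and what showed in the last picture looked unmoved. The jar and awl were outside that picture. The arm was about 0.25 m clear of the punch, at 0.2 m height, touching nothing.

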